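# Set up the hot plate for casting ingots

## Robot

A 6-joint arm with a two-finger parallel gripper is mounted at the origin on the work surface. World frame = base frame: x ahead of the robot, y to its left, z up, the work surface at z = 0. Lengths are in m, angles in rad, forces in N, time in s.
With the tool pointing down it reaches from about 0.25 to 0.775 m from the base axis. Payload 4 kg.
Tool frame: the origin (TCP) lies at the very end of the fingers, on their centre line; the grasp point (between the pads) lies 19 mm behind it (robot.hold_point_z is the distance from the TCP to the grasp point, in m); z points along the fingers, y is the line along which they close (so a half turn about z gives the same grasp; the last joint's range is limited). The gripper opens to 94 mm and grips with 3 to 60 N. Pads are 16 mm wide; open, the fingers measure 119 mm over their backs; the gripper's body (75 mm by 177 mm) begins 78 mm behind the grasp point.
Start: joints at [-1.232, 0.087, 1.371, -0, 1.684, -0.103], TCP at [0.235, -0.497, 0.206] pointing down, gripper open.
Joint ranges: [-3.1, 3.1], [-0.76, 2.03], [0.27, 2.55], [-1.08, 4.22], [0.17, 2.65], [-2.57, 2.57]. Speed limits (rad/s): [2.79, 2.79, 3.14, 3.14, 3.14, 3.14].

## Interface

Orientations are given as [roll, pitch, yaw] about the fixed x, y, z axes, in that order (R = Rz(yaw) Ry(pitch) Rx(roll)).
In Python, from bench import robot gives the robot as it stands.
- The arm moves only by the tool carry_out, never from a script. Its argument "steps" is a list of rows, each a list of 3 entries, a list of its own where there are three numbers: the shift along the tool's x, y, z in m, then the turn about the tool's z in units of 10 degrees (1.0 is 10 degrees), then the closure, from -1 (fully open) to 1 (shut). In form: [[[tx, ty, tz], roll, jaw], ...]. A call has 1 to 10 rows; each row is the pose to reach, as a shift and turn from the pose commanded when the call began, along the tool's axes at that moment; what a row does not reach only later rows make up. A row lasts 1/8 s, in which the tool goes at most 62.5 mm and 10.7 degrees, less where a joint would pass 70% of its speed; a pose out of reach is approached as far as the arm can. A call with a gripper value outside its range is refused whole. The fingers move at their own pace and stop on an object; the grip force is fixed at half the most. Time passes only in rows, so rows that repeat a pose let the fingers close. It gives the time, the measured TCP pose, the force, the opening and the grip force at its end, in the units of the state.
- robot.get_obs(): the state, without advancing time (a new reading comes with each control period).
- robot.snapshot(name): name is "scene" or "side" or "wrist"; returns a dict with "image" (480x640x3 uint8, red, green, blue), "z_map" (480x640 float32, m along the optical axis (not along the pixel's ray), 0 where there is no reading), "mtx" (3x3 intrinsics, pixels), "R" (3x3) and "t" (3): a world point X has camera coordinates R X + t. Camera axes: x right, y down, z forward; pixel columns grow to the right and rows downward; lengths in m; the calibration is good to about 2 mm. A picture is of the moment at which its call begins.
- robot.close_job(): hands the job in; it is judged then, once.
The state is a dict: "time": time; "joint_positions": joint angles; "qvel": joint speeds; "joint_torque": joint torques, N m; "tool_pos": TCP position; "ee_rot": TCP orientation; "wrist_force": force on the tool from outside, world axes, zero at the start; "wrist_torque": the same for the moment, N m; "width": finger opening in m; "finger_force": force on a finger pad.
Only numpy, scipy, OpenCV 4.12 (cv2) and the standard library are available. Lean on these libraries where they do the work, as an engineer would, in place of code of your own. Each camera call takes 0.05 s, during which the arm holds its last target. There are 200 camera calls.

## Task

Get this bench ready for casting: lift the round melting pot up and off its forked hanger and set it down gently, upright, in the middle of the hot plate's round top. Then slide the four-cavity ingot mould over the bench, without lifting it, until its long side lies flush against the left side of the hot plate (left as the robot sees it), at the middle of that side. Leave the rectangular tin hanging and all the other things where they are.

Things in the scene. Friction and masses are not known exactly. Their poses are not given: they have to be found in the camera images.
- pot: Round open steel pot, 110 mm rim, 84 mm foot, 70 mm high, 0.45 kg, with a stiff bail. Origin: centre of underside, z up. The bail's 8 mm crossbar lies along y, 150 mm up, between uprights at y +-62 mm; on its middle a wooden grip, 18 mm thick (x), 56 mm long (y), 142 to 168 mm up: grasp it from above, closing along x. Hangs on pot_stand, at the left or right of the bench, underside 88 mm up.
- pot_stand: Fixed dark steel forked hanger of the pot. Origin: on the bench under the hung crossbar. Two 8 mm prongs at y +-46 mm carry the crossbar ends in notches (prong axis 230 mm up), with upturned tips at x -30 mm, 256 mm high. The crossbar must rise 23 mm to clear the tips, then go out to -x; above 65 mm the rim hits the prongs. Post at x +115 mm, 250 mm high. Base plate 200 x 130 x 8 mm.
- tin: Bystander: rectangular open steel tin, 85 x 112 x 60 mm, with the same bail and wooden grip as the pot, hanging on an identical hanger at the other end of the bench. Origin: centre of its underside.
- hotplate: Fixed grey electric hot plate: square housing 220 x 220 mm, 62 mm high, with a round dark cast plate 176 mm across on it, its top 75 mm above the bench. Origin: on the bench under its centre; x points away from the robot (a control knob sticks out 18 mm from the -x front), y to the robot's left, z up.
- hotplate_top (a point): Centre of the hot plate's round top, where the pot goes: 75 mm above the bench. Axes as the hot plate's.
- hotplate_side (a point): Middle of the foot of the hot plate's left (+y) side face, at bench height; the face lies along the hot plate's x. Axes as the hot plate's. With the mould in place, the mould's centre is 45 mm from here in +y.
- mould: Loose dark cast-iron ingot mould, open block with 2 x 2 cavities: 120 mm long (x), 90 mm wide (y), 32 mm high, walls and dividers 8 mm thick, 0.75 kg. Origin: centre of its underside, z up. It starts flat on the bench to the left of the hot plate, 20 to 95 mm from it.
- jar: Bystander: closed jar, 60 mm across, 90 mm high. Origin: centre of its underside.
- ladle: Bystander: small casting ladle lying on the bench near the robot, 290 mm long along x, 60 mm bowl at -x, wooden handle at +x. Origin: on the bench under the bowl's centre.
- hammer: Bystander: hammer lying on the bench near the robot, head at +x, about 300 mm long. Origin: under its middle.
- cutter: Bystander: hand cutter with two wooden handles (-x) lying on the bench near the robot, about 240 mm long, 105 mm wide. Origin: on the bench, near its steel jaws.
Not all that is in view belongs to the job. Leave any turquoise look-alike of the pot_stand alone. Leave any turquoise look-alike of the mould alone.

How it is judged:
By the outcome, as a careful person would: the job done as asked, in the order asked, and still so for the second after the job is handed in, with the robot touching nothing.
It also fails if it takes over 64 s, if anything falls off the work surface, if the arm or the gripper's body presses on something with over 40 N, if the wrist force passes 120 N, or if a joint passes its speed limit or range.

## Working session

There is one attempt and no reset: what is moved stays moved. The work goes in short steps, Python scripts to look and compute and a tool call to move; the robot and the scene stay as the last step left them, time stands still between calls to the robot, and variables do not carry over. Pictures are saved under pics/ and viewed, at most 10 in all, crops included, and the job is handed in when it is done.

Besides the shell and the picture viewer there is one more tool, called by a JSON object that holds its "method" and its "body", one argument or row to a line. carry_out: Moves the arm, as the interface text tells. Its arguments: {"type":"object","properties":{"steps":{"type":"array","items":{"type":"array"}}},"required":["steps"]}

```bash
mkdir -p pics
cat > h.py <<'E'
import numpy as np, cv2
from bench import robot
def snap(n):
    s=robot.snapshot(n); return s
def save(s,f,crop=None,scale=1):
    im=cv2.cvtColor(s["image"],cv2.COLOR_RGB2BGR)
    if crop: a,b,c,d=crop; im=im[b:d,a:c]
    cv2.imwrite("pics/"+f,cv2.resize(im,None,fx=scale,fy=scale))
def cloud(s):
    z=s["z_map"]; v,u=np.mgrid[:480,:640]; K=np.array(s["mtx"])
    P=np.stack([(u-K[0,2])/K[0,0]*z,(v-K[1,2])/K[1,1]*z,z],-1)
    P=(P-s["t"])@np.array(s["R"]); P[z<=0]=np.nan; return P
E
python3 - <<'E'
from h import *
for n in("scene","side"):
    s=snap(n); save(s,n+"1.png"); np.save(n,cloud(s)); np.save(n+"_im",s["image"])
    print(n,-np.array(s["R"]).T@s["t"])
o=robot.get_obs(); print(o)
E
```

```text
scene [1.54542357 0.51439855 1.78092292]
side [-0.16070359  0.69186221  1.22740726]
{'time': 0.1, 'joint_positions': array([-1.23209977e+00,  8.78906072e-02,  1.37209253e+00,  2.08835455e-05,
        1.68357908e+00, -1.03107216e-01]), 'qvel': array([ 1.56003627e-03, -3.07129518e-04, -3.61360141e-03, -8.52575981e-04,
        8.64227345e-05, -2.38267244e-03]), 'joint_torque': array([ 2.93147612e-03, -3.41250122e+01, -3.03302836e+01,  7.20701879e-02,
        3.03769705e-02, -9.08880565e-05]), 'tool_pos': array([ 0.2350009 , -0.49673113,  0.20442138]), 'ee_rot': array([-3.13963568e+00, -2.23361887e-04,  4.41805882e-01]), 'wrist_force': array([ 0.45969658,  0.34365259, -0.11156737]), 'wrist_torque': array([0.00526869, 0.00312953, 0.07289372]), 'finger_force': 0.0, 'width': 0.0941240482991226}
```

View pics/scene1.png

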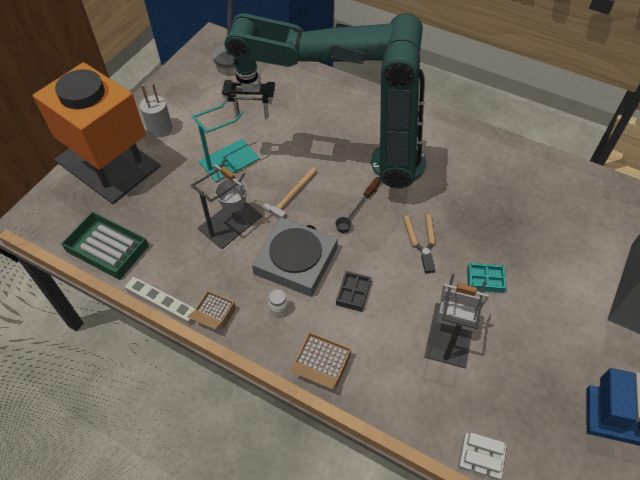

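View pics/side1.png

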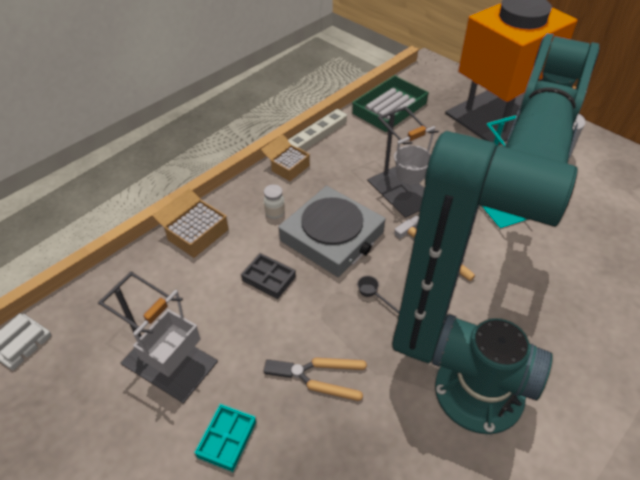

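The scene view shows the round pot at (230,190) on a dark hanger, the hot plate at (296,250) and the dark mould at (353,290). In the side view they are at (412,160), (332,222) and (268,275).

Look-alikes (scene pixels):
- **Pot:** round pot (230,190) or rectangular tin (462,305). I choose the round one.
- **Hanger:** dark (230,222) or turquoise and empty (230,155). I choose the dark one.
- **Mould:** dark (353,290) or turquoise (487,277). I choose the dark one.

Run:
```python
from h import *
for n,boxes in (("scene",dict(pot=(185,150,275,245),hp=(245,212,345,297),mould=(330,265,378,315))),("side",dict(pot=(365,100,450,225),hp=(270,180,395,280),mould=(235,245,305,305)))):
    P=np.load(n+".npy"); im=np.load(n+"_im.npy"); hsv=cv2.cvtColor(im,cv2.COLOR_RGB2HSV)
    def sub(b): x0,y0,x1,y1=b; return P[y0:y1,x0:x1].reshape(-1,3),hsv[y0:y1,x0:x1].reshape(-1,3)
    p,h=sub(boxes["pot"])
    m=(h[:,0]<18)&(h[:,1]>130)&(p[:,2]>.18); g=p[m]
    print(n,"grip n",m.sum(),"med",np.nanmedian(g,0),"min",np.nanmin(g,0),"max",np.nanmax(g,0))
    if m.sum()>5:
        q=g[:,:2]-g[:,:2].mean(0); w,V=np.linalg.eigh(q.T@q); print(" axis deg",np.degrees(np.arctan2(V[1,1],V[0,1])))
    # stand: points high 0.20-0.27 dark
    base=p[(p[:,2]>.003)&(p[:,2]<.02)&(h[:,2]<90)]
    print(" base",len(base),cv2.minAreaRect(base[:,:2].astype(np.float32)) if len(base) else 0)
    post=p[(p[:,2]>.235)&(h[:,2]<90)]; print(" high dark", np.round(post[::max(1,len(post)//12)],3).tolist())
    p,h=sub(boxes["hp"])
    t=p[(p[:,2]>.070)&(p[:,2]<.082)]; print(" plate",np.nanmedian(t[:,2]),cv2.minEnclosingCircle(t[:,:2].astype(np.float32)),t.mean(0))
    t=p[(p[:,2]>.054)&(p[:,2]<.069)]; print(" housing",np.nanmedian(t[:,2]),cv2.minAreaRect(t[:,:2].astype(np.float32)))
    p,h=sub(boxes["mould"])
    t=p[(p[:,2]>.025)&(p[:,2]<.04)]; print(" mould",np.nanmedian(t[:,2]),cv2.minAreaRect(t[:,:2].astype(np.float32)))
s=dict(image=np.load("scene_im.npy")); save(s,"crop1.png",(180,140,390,320),3)
```

```text
scene grip n 90 med [ 0.53436255 -0.39458988  0.25273648] min [ 0.51424619 -0.43557256  0.230594  ] max [ 0.54551996 -0.37084241  0.26580648]
 axis deg 74.84518119205418
 base 1170 ((0.47299861907958984, -0.4539743959903717), (0.3825922906398773, 0.27509427070617676), 43.26845932006836)
 high dark [[0.484, -0.438, 0.253], [0.528, -0.438, 0.238], [0.565, -0.456, 0.24], [0.58, -0.457, 0.245], [0.537, -0.377, 0.241], [0.6, -0.464, 0.241], [0.545, -0.336, 0.237], [0.579, -0.364, 0.241], [0.641, -0.437, 0.25], [0.611, -0.372, 0.246], [0.623, -0.376, 0.247], [0.629, -0.381, 0.24], [0.654, -0.38, 0.252]]
 plate 0.07497097513811081 ((0.6211149096488953, -0.11854925751686096), 0.1653929501771927) [ 0.58897957 -0.11282099  0.0751732 ]
 housing 0.062262187682297604 ((0.5805956125259399, -0.11449045687913895), (0.23666125535964966, 0.222022145986557), 4.746912479400635)
 mould 0.031108029159030267 ((0.6040422320365906, 0.11772915720939636), (0.12937180697917938, 0.09073173999786377), 12.071342468261719)
side grip n 135 med [ 0.52497688 -0.39758979  0.25366554] min [ 0.51345061 -0.42844463  0.234
[... 197 characters left out ...]
dark [[0.623, -0.469, 0.252], [0.49, -0.438, 0.253], [0.203, 0.068, 0.627], [0.176, 0.067, 0.627], [0.168, 0.071, 0.62], [0.168, 0.07, 0.605], [0.17, 0.075, 0.591], [0.194, 0.083, 0.565], [0.186, 0.084, 0.557], [0.19, 0.086, 0.541], [0.151, 0.087, 0.558], [0.175, 0.083, 0.522], [0.142, 0.089, 0.539]]
 plate 0.07644928456038666 ((0.6235460638999939, -0.08869032561779022), 0.14684338867664337) [ 0.58426578 -0.11280961  0.07635186]
 housing 0.06330172722058632 ((0.614658534526825, -0.11363592743873596), (0.3182111978530884, 0.22838245332241058), 4.113934516906738)
 mould 0.03151685171490317 ((0.6105899214744568, 0.07901656627655029), (0.12263263761997223, 0.17066515982151031), 13.2134370803833)
```

View pics/crop1.png

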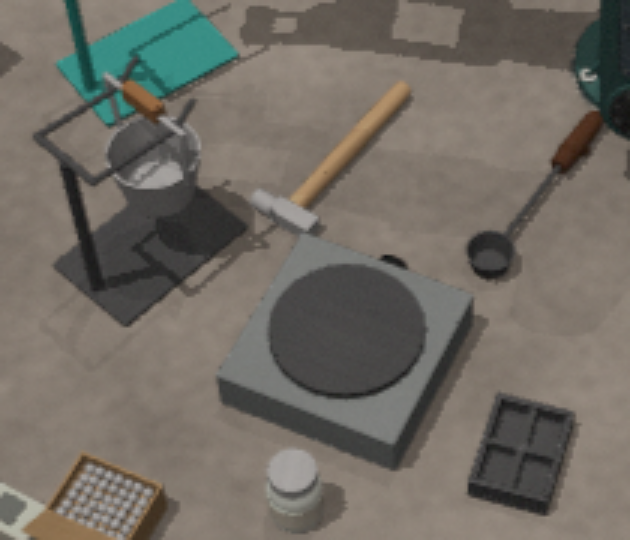

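The crop confirms the round pot on the dark hanger, with its grip at crop (143,98), and the dark 2x2 mould at crop (522,452). The hanger yaw is about -14° and it opens towards the robot. I'll go above the grip.

{"method": "carry_out", "body": {
  "steps": [
    [[0,0,-0.06],0,-1],
    [[0,0,-0.12],0,-1],
    [[0.03,0,-0.18],-0.5,-1],
    [[0.08,0.01,-0.195],-1.5,-1],
    [[0.13,0.016,-0.195],-2.5,-1],
    [[0.18,0.022,-0.195],-3.5,-1],
    [[0.23,0.028,-0.195],-4.4,-1],
    [[0.28,0.035,-0.195],-5.07,-1],
    [[0.307,0.038,-0.195],-5.07,-1],
    [[0.307,0.038,-0.195],-5.07,-1]
  ]
}}

```text
time: 1.35
tool_pos: [0.5305, -0.3995, 0.3983]
ee_rot: [-3.139, -0.001, 1.33]
wrist_force: [-0.5, -0.5, -0.4]
width: 0.0934
finger_force: 0.0
```

```bash
cat >> h.py <<'E'
def togo(x,y,z,yaw_deg=None):
    o=robot.get_obs(); yaw=o["ee_rot"][2]; d=np.array([x,y,z])-o["tool_pos"]
    c,s=np.cos(yaw),np.sin(yaw)
    r=[c*d[0]+s*d[1], s*d[0]-c*d[1], -d[2]]
    t=0 if yaw_deg is None else -(((yaw_deg-np.degrees(yaw)+180)%360)-180)/10
    print("shift",np.round(r,4),"turn",round(t,2),"at",np.round(o["tool_pos"],4),"yaw",round(np.degrees(yaw),2),"t",o["time"],"F",np.round(o["wrist_force"],1),"w",round(o["width"],4),round(o["finger_force"],1))
E
python3 - <<'E'
from h import *
s=snap("wrist"); save(s,"w1.png"); P=cloud(s); h=cv2.cvtColor(s["image"],cv2.COLOR_RGB2HSV)
m=(h[...,0]<18)&(h[...,1]>130)&(P[...,2]>.2)&(P[...,2]<.29)
n,l,st,c=cv2.connectedComponentsWithStats(m.astype(np.uint8)); k=1+st[1:,4].argmax(); g=P[l==k]
print("grip",st[k],np.nanmedian(g,0),np.nanmax(g[:,2]),cv2.minAreaRect(g[:,:2].astype(np.float32)))
t=g[g[:,2]>np.nanpercentile(g[:,2],60)]; print("top",cv2.minAreaRect(t[:,:2].astype(np.float32)))
S=np.load("scene.npy"); hs=cv2.cvtColor(np.load("scene_im.npy"),cv2.COLOR_RGB2HSV)
q=(abs(hs[...,0].astype(int)-86)<10)&(hs[...,1]>120)&(S[...,1]<-.2)&(S[...,2]>.2)&(S[...,2]<.29)&(np.mgrid[:480,:640][0]>100)
print("turq high",np.nanmin(S[q],0),np.nanmax(S[q],0))
x=S[q]; print(np.round(x[::max(1,len(x)//8)],3).tolist())
togo(.529,-.4,.224,76)
E
```

```text
grip [ 306  198   21   69 1385] [ 0.52981186 -0.39831113  0.25618492] 0.25892899939188146 ((0.5292978882789612, -0.39988210797309875), (0.05453380569815636, 0.01671457663178444), 76.21149444580078)
top ((0.529335081577301, -0.3998563587665558), (0.05086415261030197, 0.014727253466844559), 76.47468566894531)
turq high [ 0.24771466 -0.65758794  0.2008524 ] [ 0.54582844 -0.43112866  0.2575505 ]
[[0.248, -0.604, 0.237], [0.308, -0.624, 0.239], [0.356, -0.655, 0.24], [0.301, -0.517, 0.24], [0.335, -0.528, 0.244], [0.362, -0.547, 0.244], [0.395, -0.608, 0.229], [0.388, -0.612, 0.21]]
shift [ 1.000e-04 -2.000e-04  1.752e-01] turn 0.01 at [ 0.5292 -0.4002  0.3992] yaw 76.07 t 1.4 F [0.6 1.2 0.5] w 0.0938 0.0
```

View pics/w1.png

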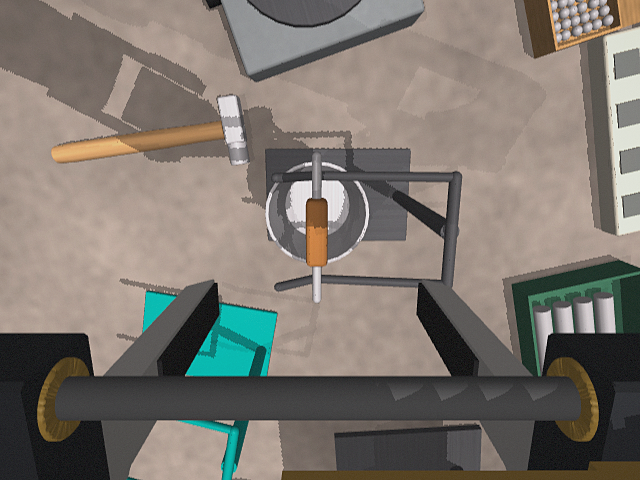

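The wrist view shows the grip at (316,232) across the fork, centred under the tool to within 1 mm and aligned. I'll descend and grasp.

{"method": "carry_out", "body": {
  "steps": [
    [[0,0,0.05],0,-1],
    [[0,0,0.1],0,-1],
    [[0,0,0.14],0,-1],
    [[0,0,0.165],0,-1],
    [[0,0,0.175],0,-1],
    [[0,0,0.175],0,1],
    [[0,0,0.175],0,1],
    [[0,0,0.175],0,1],
    [[0,0,0.175],0,1],
    [[0,0,0.175],0,1]
  ]
}}

```text
time: 2.65
tool_pos: [0.5291, -0.4003, 0.2258]
ee_rot: [3.141, 0.0, 1.327]
wrist_force: [-0.2, -0.3, 0.9]
width: 0.0475
finger_force: 0.0
```

{"method": "carry_out", "body": {
  "steps": [
    [[0,0,0],0,1],
    [[0,0,0],0,1],
    [[0,0,0],0,1],
    [[0,0,0],0,1],
    [[0,0,0],0,1],
    [[0,0,0],0,1],
    [[0,0,0],0,1]
  ]
}}

```text
time: 3.52
tool_pos: [0.5289, -0.4003, 0.2255]
ee_rot: [-3.141, 0.0, 1.327]
wrist_force: [-0.4, 0.6, 0.3]
width: 0.0179
finger_force: 30.0
```

Gripped at 18 mm. I'll lift 42 mm, then go out 140 mm.

{"method": "carry_out", "body": {
  "steps": [
    [[0,0,-0.012],0,1],
    [[0,0,-0.025],0,1],
    [[0,0,-0.036],0,1],
    [[0,0,-0.042],0,1],
    [[0,0,-0.042],0,1],
    [[0,0,-0.042],0,1]
  ]
}}

```text
time: 4.28
tool_pos: [0.5288, -0.4002, 0.2669]
ee_rot: [-3.141, -0.0, 1.327]
wrist_force: [0.1, -0.2, -6.4]
width: 0.0181
finger_force: 30.0
```

{"method": "carry_out", "body": {
  "steps": [
    [[0,-0.01,0],0,1],
    [[0,-0.03,0],0,1],
    [[0,-0.05,0],0,1],
    [[0,-0.07,0],0,1],
    [[0,-0.09,0],0,1],
    [[0,-0.11,0],0,1],
    [[0,-0.13,0],0,1],
    [[0,-0.14,0],0,1],
    [[0,-0.14,0],0,1],
    [[0,-0.14,0],0,1]
  ]
}}

```text
time: 5.52
tool_pos: [0.3935, -0.3665, 0.2674]
ee_rot: [3.141, 0.0, 1.327]
wrist_force: [0.4, 0.7, -5.6]
width: 0.0178
finger_force: 30.0
```

Run:
```python
from h import *
for n in("scene","side"):
    s=snap(n); np.save(n,cloud(s)); np.save(n+"_im",s["image"]); P=cloud(s); h=cv2.cvtColor(s["image"],cv2.COLOR_RGB2HSV)
    # plate: dark disk, housing lighter
    m=(P[...,2]>.071)&(P[...,2]<.081)&(abs(P[...,0]-.585)<.11)&(abs(P[...,1]+.113)<.11)
    n_,l,st,c=cv2.connectedComponentsWithStats(m.astype(np.uint8)); k=1+st[1:,4].argmax(); g=P[l==k]
    pts=g[:,:2].astype(np.float32); print(n,"plate",len(g),np.median(g[:,2]),g.mean(0),cv2.fitEllipse(cv2.convexHull(pts)))
    m=(P[...,2]>.055)&(P[...,2]<.069)&(abs(P[...,0]-.585)<.16)&(abs(P[...,1]+.113)<.14)
    n_,l,st,c=cv2.connectedComponentsWithStats(m.astype(np.uint8)); k=1+st[1:,4].argmax(); g=P[l==k]
    print("  housing",cv2.minAreaRect(g[:,:2].astype(np.float32)))
save(s,"s2.png")
togo(.40,-.19,.30,76)
```

```text
scene plate 1290 0.07543391081478254 [ 0.58862486 -0.11324026  0.07559037] ((0.5857831239700317, -0.11493765562772751), (0.1742846518754959, 0.18154211342334747), 134.560791015625)
  housing ((0.5860926508903503, -0.11399666965007782), (0.22961169481277466, 0.22232253849506378), 4.605890274047852)
side plate 2101 0.0765054764272703 [ 0.58163659 -0.11405703  0.07640104] ((0.5843584537506104, -0.11779578030109406), (0.1748293936252594, 0.1814112365245819), 34.354759216308594)
  housing ((0.5837944746017456, -0.11776242405176163), (0.22458669543266296, 0.22707441449165344), 4.7980875968933105)
shift [ 0.1729 -0.0363 -0.0328] turn 0.0 at [ 0.3936 -0.3665  0.2672] yaw 76.04 t 5.625 F [-0.9 -0.3 -4.8] w 0.0182 30.0
```

View pics/s2.png

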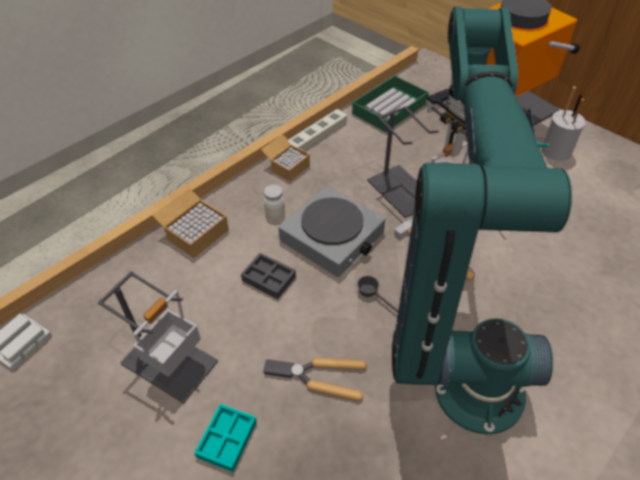

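The pot has come off the hanger cleanly and the side view's hanger at (395,150) is empty. The hot plate centre is about (0.585, -0.115), yaw 4.7°. I'll carry the pot around and over it.

{"method": "carry_out", "body": {
  "steps": [
    [[0.02,-0.01,-0.01],0,1],
    [[0.055,-0.02,-0.02],0,1],
    [[0.095,-0.03,-0.03],0,1],
    [[0.135,-0.035,-0.033],0,1],
    [[0.17,-0.025,-0.033],0,1],
    [[0.2,0.005,-0.033],0,1],
    [[0.23,0.04,-0.033],0,1],
    [[0.26,0.08,-0.033],0,1],
    [[0.28,0.11,-0.033],0,1],
    [[0.29,0.125,-0.033],0,1]
  ]
}}

```text
time: 6.88
tool_pos: [0.5866, -0.1139, 0.2991]
ee_rot: [-3.14, -0.0, 1.329]
wrist_force: [0.3, -0.2, -5.8]
width: 0.0176
finger_force: 30.0
```

{"method": "carry_out", "body": {
  "steps": [
    [[0,0,0],0,1],
    [[0,0,0],0,1]
  ]
}}

```text
time: 7.12
tool_pos: [0.584, -0.1155, 0.3003]
ee_rot: [-3.141, 0.0, 1.326]
wrist_force: [0.3, 0.3, -6.1]
width: 0.0178
finger_force: 30.0
```

Run:
```python
from h import *
s=snap("wrist"); save(s,"w2.png"); P=cloud(s)
m=(P[...,2]>.055)&(P[...,2]<.069)&(abs(P[...,0]-.585)<.16)&(abs(P[...,1]+.115)<.14)
g=P[m]; print("housing",np.median(g[:,2]),cv2.minAreaRect(g[:,:2].astype(np.float32)))
m=(P[...,2]>.071)&(P[...,2]<.08)&(abs(P[...,0]-.585)<.11)&(abs(P[...,1]+.115)<.11)
g=P[m]; print("plate",len(g),np.median(g[:,2]),cv2.minEnclosingCircle(g[:,:2].astype(np.float32)))
togo(.585,-.115,.2135)
```

```text
housing 0.06253856283070164 ((0.5838946104049683, -0.11675611138343811), (0.22043943405151367, 0.21971021592617035), 4.8039679527282715)
plate 7690 0.07560223629921659 ((0.5840266942977905, -0.11616668850183487), 0.08778383582830429)
shift [0.0009 0.0009 0.0871] turn 0 at [ 0.5839 -0.1156  0.3006] yaw 75.98 t 7.175 F [-0.   0.1 -5.9] w 0.0181 30.0
```

View pics/w2.png

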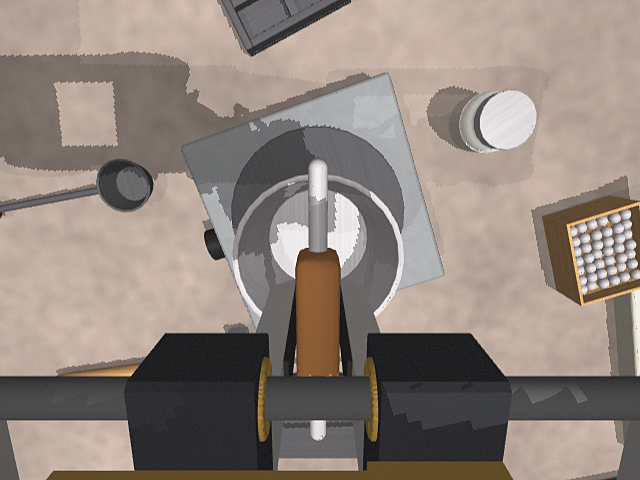

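The wrist view shows the pot at (318,250) held upright over the plate, centred on it to within 1 mm. I'll lower it.

{"method": "carry_out", "body": {
  "steps": [
    [[0,0,0.03],0,1],
    [[0,0,0.055],0,1],
    [[0,0,0.07],0,1],
    [[0,0,0.078],0,1],
    [[0,0,0.081],0,1],
    [[0,0,0.083],0,1],
    [[0,0,0.085],0,1],
    [[0,0,0.086],0,1],
    [[0,0,0.087],0,1],
    [[0,0,0.087],0,1]
  ]
}}

```text
time: 8.43
tool_pos: [0.5845, -0.1152, 0.2134]
ee_rot: [-3.142, 0.0, 1.327]
wrist_force: [-0.3, -0.1, -5.3]
width: 0.018
finger_force: 30.0
```

{"method": "carry_out", "body": {
  "steps": [
    [[0,0,0.0005],0,1],
    [[0,0,0.001],0,1],
    [[0,0,0.001],0,1]
  ]
}}

```text
time: 8.8
tool_pos: [0.5845, -0.1153, 0.2128]
ee_rot: [3.141, 0.0, 1.327]
wrist_force: [-0.6, -0.7, -4.5]
width: 0.0177
finger_force: 30.0
```

{"method": "carry_out", "body": {
  "steps": [
    [[0,0,0.0005],0,1],
    [[0,0,0.001],0,1],
    [[0,0,0.001],0,1]
  ]
}}

```text
time: 9.18
tool_pos: [0.5846, -0.1155, 0.2127]
ee_rot: [3.14, 0.0, 1.327]
wrist_force: [-2.0, -0.5, 0.8]
width: 0.0179
finger_force: 30.0
```

The plate now carries the weight. I'll release and rise.

{"method": "carry_out", "body": {
  "steps": [
    [[0,0,0],0,0.3],
    [[0,0,0],0,0],
    [[0,0,0],0,-0.3],
    [[0,0,0],0,-0.3],
    [[0,0,0],0,-0.3],
    [[0,0,0],0,-0.3],
    [[0,0,-0.02],0,-0.3],
    [[0,0,-0.06],0,-0.3],
    [[0,0,-0.12],0,-0.3],
    [[0,0,-0.17],0,-0.3]
  ]
}}

```text
time: 10.42
tool_pos: [0.5843, -0.1152, 0.3839]
ee_rot: [3.14, 0.0, 1.327]
wrist_force: [1.0, 0.0, 0.5]
width: 0.0612
finger_force: 0.0
```

Run:
```python
from h import *
s=snap("wrist"); P=cloud(s)
for n,s in(("wrist",s),("scene",snap("scene"))):
    P=cloud(s)
    m=(P[...,2]>.14)&(P[...,2]<.152)&(np.hypot(P[...,0]-.584,P[...,1]+.116)<.08)
    g=P[m]; print(n,"rim",len(g),cv2.minEnclosingCircle(g[:,:2].astype(np.float32)))
    m=(P[...,2]>.024)&(P[...,2]<.04)&(abs(P[...,0]-.6)<.1)&(abs(P[...,1]-.118)<.09)
    g=P[m]; print(" mould",len(g),cv2.minAreaRect(g[:,:2].astype(np.float32)) if len(g)>5 else 0)
togo(.604,.118,.3,None)
```

```text
wrist rim 1366 ((0.5849527716636658, -0.11740727722644806), 0.05482398718595505)
 mould 2153 ((0.6030893921852112, 0.11013216525316238), (0.11997668445110321, 0.08033636957406998), 12.14294719696045)
scene rim 111 ((0.5883054733276367, -0.11510027945041656), 0.05818985030055046)
 mould 392 ((0.6044609546661377, 0.11776486039161682), (0.13109096884727478, 0.09000173956155777), 12.073409080505371)
shift [ 0.2311 -0.0385  0.0894] turn 0 at [ 0.5855 -0.1155  0.3894] yaw 76.01 t 10.525 F [-0.3  0.7  0.8] w 0.0612 0.0
```

The pot stands centred on the plate; its rim reads (0.585,-0.117). The mould is near (0.604,0.117), yaw 12°. My plan is to grip its cross divider (closing along mould x) in the left pair of cavities and slide it.

{"method": "carry_out", "body": {
  "steps": [
    [[0.03,-0.005,0],-0.5,0],
    [[0.08,-0.013,0],-1.2,0],
    [[0.13,-0.02,0],-2,0],
    [[0.18,-0.03,0.02],-2.6,0],
    [[0.22,-0.037,0.06],-2.61,0],
    [[0.231,-0.038,0.11],-2.61,0],
    [[0.231,-0.038,0.16],-2.61,0],
    [[0.231,-0.038,0.18],-2.61,0],
    [[0.231,-0.038,0.18],-2.61,0]
  ]
}}

```text
time: 11.65
tool_pos: [0.6017, 0.118, 0.1978]
ee_rot: [-3.135, -0.001, 1.782]
wrist_force: [-0.2, 0.6, 0.5]
width: 0.047
finger_force: 0.0
```

Run:
```python
from h import *
s=snap("wrist"); save(s,"w3.png"); P=cloud(s)
m=(P[...,2]>.026)&(P[...,2]<.038)&(abs(P[...,0]-.6)<.1)&(abs(P[...,1]-.118)<.075)
g=P[m]; r=cv2.minAreaRect(g[:,:2].astype(np.float32)); print("mould",len(g),np.median(g[:,2]),r)
a=np.radians(12.1); c=np.array(r[0])
d=(P[...,:2]-c)@np.array([[np.cos(a),-np.sin(a)],[np.sin(a),np.cos(a)]])
for x in(-28,28):
  for y in(-20,20):
    k=(abs(d[...,0]-x/1e3)<.008)&(abs(d[...,1]-y/1e3)<.006); print("cavity",x,y,k.sum(),np.median(P[k][:,2]) if k.sum() else 0)
k=(abs(d[...,0])<.02)&(abs(d[...,1]-.02)<.008)&(P[...,2]>.027)&(P[...,2]<.037); print("divider x in mould",np.percentile(d[k][:,0],[2,50,98]))
q=c+np.array([-np.sin(a),np.cos(a)])*.0205; print("grasp",q)
togo(*q,.05,102.1)
```

```text
mould 6211 0.0318498711684848 ((0.6018562912940979, 0.11547836661338806), (0.12036078423261642, 0.09011327475309372), 12.312417030334473)
cavity -28 -20 216 0.013545481426009382
cavity -28 20 4681 0.31949637454991914
cavity 28 -20 208 0.013738234310836633
cavity 28 20 4306 0.31942196340490814
divider x in mould [-3.93909938e-03 -2.54404344e-05  3.89443199e-03]
grasp [0.59755911 0.13552292]
shift [ 0.0182 -0.0015  0.1503] turn 0.0 at [0.6028 0.118  0.2003] yaw 102.11 t 11.7 F [ 0.1 -0.1  1.2] w 0.0471 0.0
```

View pics/w3.png

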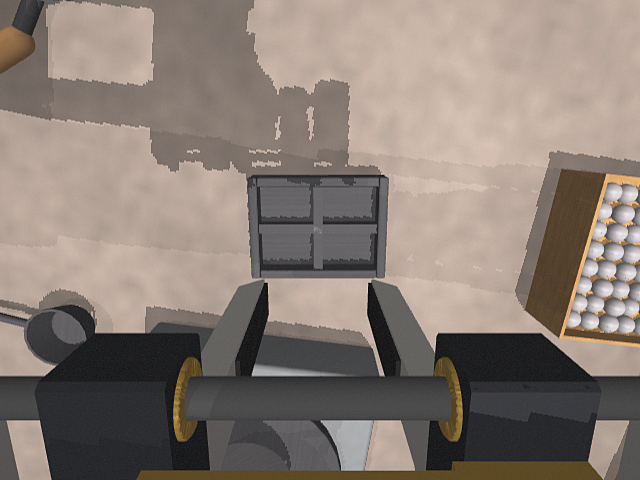

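The wrist view shows the dark mould centred at (318,228), with its divider on the finger line. Its fit is 120x90 mm and the cavity floor is about 13.5 mm up. I'll go down into the far (left) cavities with the tips at 18 mm.

{"method": "carry_out", "body": {
  "steps": [
    [[0.018,-0.0015,0.04],0,0],
    [[0.018,-0.0015,0.09],0,0],
    [[0.018,-0.0015,0.13],0,0],
    [[0.018,-0.0015,0.155],0,0],
    [[0.018,-0.0015,0.17],0,0],
    [[0.018,-0.0015,0.178],0,0],
    [[0.018,-0.0015,0.182],0,0],
    [[0.018,-0.0015,0.182],0,0]
  ]
}}

```text
time: 12.7
tool_pos: [0.5988, 0.1354, 0.0203]
ee_rot: [3.14, 0.0, 1.782]
wrist_force: [0.2, -0.2, 0.2]
width: 0.047
finger_force: 0.0
```

{"method": "carry_out", "body": {
  "steps": [
    [[0,0,0],0,1],
    [[0,0,0],0,1],
    [[0,0,0],0,1],
    [[0,0,0],0,1],
    [[0,0,0],0,1],
    [[0,0,0],0,1],
    [[0,0,0],0,1],
    [[0,0,0],0,1]
  ]
}}

```text
time: 13.7
tool_pos: [0.5971, 0.1351, 0.0195]
ee_rot: [-3.139, 0.0, 1.782]
wrist_force: [-5.3, -1.2, 4.4]
width: 0.0074
finger_force: 30.0
```

Run:
```python
from h import *
a=np.radians(4.8); n=np.array([-np.sin(a),np.cos(a)]); hp=np.array([.584,-.1165])
for gap in(.005,0): togo(*(hp+n*(.155+gap+.0205)),.018,94.8)
```

```text
shift [-0.0642 -0.0426  0.0015] turn 0.73 at [0.5971 0.1351 0.0195] yaw 102.12 t 13.7 F [-5.3 -1.2  4.4] w 0.0074 30.0
shift [-0.0692 -0.0433  0.0015] turn 0.73 at [0.5971 0.1351 0.0195] yaw 102.12 t 13.7 F [-5.3 -1.2  4.4] w 0.0074 30.0
```

The divider is gripped. I'll slide to about a 5 mm gap, turning in line.

{"method": "carry_out", "body": {
  "steps": [
    [[-0.006,-0.004,0],0.05,1],
    [[-0.014,-0.009,0],0.15,1],
    [[-0.022,-0.015,0],0.25,1],
    [[-0.03,-0.02,0],0.35,1],
    [[-0.038,-0.025,0],0.45,1],
    [[-0.046,-0.031,0],0.55,1],
    [[-0.054,-0.036,0],0.65,1],
    [[-0.06,-0.04,0],0.73,1],
    [[-0.064,-0.043,0],0.73,1],
    [[-0.064,-0.043,0],0.73,1]
  ]
}}

```text
time: 14.95
tool_pos: [0.5692, 0.0628, 0.0195]
ee_rot: [-3.141, 0.001, 1.654]
wrist_force: [1.1, 1.5, 0.1]
width: 0.0076
finger_force: 30.0
```

```bash
cat > m.py <<'E'
from h import *
togo(.5,0,0.0195,94.8)
for n in("scene","side"):
    s=snap(n); P=cloud(s)
    h=cv2.cvtColor(s["image"],cv2.COLOR_RGB2HSV)
    m=(P[...,2]>.024)&(P[...,2]<.038)&(abs(P[...,0]-.571)<.1)&(P[...,1]<.12)&(P[...,1]>-.012)&(h[...,2]<110)
    g=P[m]; print(n,"mould",len(g),cv2.minAreaRect(g[:,:2].astype(np.float32)))
save(s,"s%d.png"%int(robot.get_obs()["time"]*10),(220,180,400,315),4)
E
python3 m.py; ls pics
```

```text
shift [-0.0568 -0.0742 -0.    ] turn -0.0 at [0.5692 0.0628 0.0195] yaw 94.79 t 14.95 F [1.1 1.5 0.1] w 0.0076 30.0
scene mould 263 ((0.5808804631233215, 0.042347826063632965), (0.16561569273471832, 0.09974661469459534), 4.041486740112305)
side mould 448 ((0.5691571831703186, 0.03997890651226044), (0.12739251554012299, 0.09832363575696945), 4.630819797515869)
crop1.png
s150.png
s2.png
scene1.png
side1.png
w1.png
w2.png
w3.png
```

{"method": "carry_out", "body": {
  "steps": [
    [[-0.001,0,0],0,1],
    [[-0.002,0,0],0,1],
    [[-0.003,0,0],0,1],
    [[-0.003,0,0],0,1]
  ]
}}

```text
time: 15.55
tool_pos: [0.5693, 0.0623, 0.0195]
ee_rot: [-3.141, -0.003, 1.655]
wrist_force: [-1.7, 5.8, 1.6]
width: 0.0076
finger_force: 30.0
```

{"method": "carry_out", "body": {
  "steps": [
    [[-0.0005,0,0],0,1],
    [[-0.001,0,0],0,1],
    [[-0.001,0,0],0,1]
  ]
}}

```text
time: 15.92
tool_pos: [0.5695, 0.0615, 0.0195]
ee_rot: [-3.141, -0.003, 1.655]
wrist_force: [-1.6, 5.9, 1.1]
width: 0.0076
finger_force: 30.0
```

{"method": "carry_out", "body": {
  "steps": [
    [[-0.0005,0,0],0,1],
    [[-0.001,0,0],0,1],
    [[-0.001,0,0],0,1]
  ]
}}

```text
time: 16.3
tool_pos: [0.5696, 0.0605, 0.0195]
ee_rot: [-3.141, -0.003, 1.655]
wrist_force: [-1.5, 6.4, 1.6]
width: 0.0077
finger_force: 30.0
```

{"method": "carry_out", "body": {
  "steps": [
    [[-0.0005,0,0],0,1],
    [[-0.001,0,0],0,1],
    [[-0.001,0,0],0,1]
  ]
}}

```text
time: 16.68
tool_pos: [0.5698, 0.0594, 0.0195]
ee_rot: [-3.141, -0.003, 1.655]
wrist_force: [-1.5, 5.6, 0.5]
width: 0.0075
finger_force: 30.0
```

{"method": "carry_out", "body": {
  "steps": [
    [[-0.0005,0,0],0,1],
    [[-0.001,0,0],0,1],
    [[-0.001,0,0],0,1]
  ]
}}

```text
time: 17.05
tool_pos: [0.5699, 0.0584, 0.0195]
ee_rot: [-3.141, -0.003, 1.655]
wrist_force: [-0.5, 5.8, 1.1]
width: 0.0075
finger_force: 30.0
```

{"method": "carry_out", "body": {
  "steps": [
    [[-0.0005,0,0],0,1],
    [[-0.001,0,0],0,1],
    [[-0.001,0,0],0,1]
  ]
}}

```text
time: 17.42
tool_pos: [0.57, 0.0576, 0.0195]
ee_rot: [-3.141, -0.003, 1.655]
wrist_force: [-0.6, 6.2, 1.2]
width: 0.0073
finger_force: 30.0
```

{"method": "carry_out", "body": {
  "steps": [
    [[-0.0005,0,0],0,1],
    [[-0.001,0,0],0,1],
    [[-0.001,0,0],0,1]
  ]
}}

```text
time: 17.8
tool_pos: [0.57, 0.0575, 0.0195]
ee_rot: [-3.141, -0.005, 1.655]
wrist_force: [-2.2, 7.5, 1.7]
width: 0.0077
finger_force: 30.0
```

{"method": "carry_out", "body": {
  "steps": [
    [[-0.0005,0,0],0,1],
    [[-0.001,0,0],0,1],
    [[-0.001,0,0],0,1]
  ]
}}

```text
time: 18.18
tool_pos: [0.57, 0.0575, 0.0195]
ee_rot: [-3.141, -0.007, 1.656]
wrist_force: [-1.8, 10.4, 0.5]
width: 0.0073
finger_force: 30.0
```

Contact: the mould stopped at y=0.0575 and the force is climbing. I'll press a little more to seat it flush.

{"method": "carry_out", "body": {
  "steps": [
    [[-0.001,0,0],0,1],
    [[-0.002,0,0],0,1],
    [[-0.003,0,0],0,1],
    [[-0.003,0,0],0,1]
  ]
}}

```text
time: 18.68
tool_pos: [0.57, 0.0575, 0.0195]
ee_rot: [-3.142, -0.012, 1.656]
wrist_force: [-2.1, 16.2, 1.0]
width: 0.0074
finger_force: 30.0
```

```bash
python3 m.py; ls pics; python3 -c "
from h import *
print(robot.get_obs()['wrist_torque'])"
```

```text
shift [-0.0513 -0.0746 -0.    ] turn 0.01 at [0.57   0.0575 0.0195] yaw 94.88 t 18.675 F [-2.1 16.2  1. ] w 0.0074 30.0
scene mould 239 ((0.582811176776886, 0.03973345085978508), (0.16733498871326447, 0.09382326155900955), 3.737748861312866)
side mould 455 ((0.5619333982467651, 0.03647430241107941), (0.14237172901630402, 0.09253837168216705), 5.059884071350098)
crop1.png
s150.png
s187.png
s2.png
scene1.png
side1.png
w1.png
w2.png
w3.png
[ 3.12360541  0.14237837 -0.03056449]
```

{"method": "carry_out", "body": {
  "steps": [
    [[0.002,0,0],0,1],
    [[0.004,0,0],0,1],
    [[0.005,0,0],0,1],
    [[0.005,0,0],0,1]
  ]
}}

```text
time: 19.27
tool_pos: [0.57, 0.0576, 0.0195]
ee_rot: [-3.141, -0.003, 1.655]
wrist_force: [-0.1, 6.8, 0.7]
width: 0.0075
finger_force: 30.0
```

{"method": "carry_out", "body": {
  "steps": [
    [[0,0,0],0,0.7],
    [[0,0,0],0,0.4],
    [[0,0,0],0,0.3],
    [[0,0,0],0,0.3],
    [[0,0,0],0,0.3],
    [[0,0,0],0,0.3]
  ]
}}

```text
time: 20.02
tool_pos: [0.5703, 0.0557, 0.0195]
ee_rot: [3.142, 0.0, 1.655]
wrist_force: [-0.5, -0.4, 0.4]
width: 0.0332
finger_force: 0.0
```

{"method": "carry_out", "body": {
  "steps": [
    [[0.001,0,-0.01],0,0.3],
    [[0.001,0,-0.03],0,0.3],
    [[0.001,0,-0.06],0,0.3],
    [[0.001,0,-0.1],0,0.3],
    [[0.001,0,-0.15],0,0.3],
    [[0.001,0,-0.19],0,0.3],
    [[0.001,0,-0.19],0,0.3],
    [[0.001,0,-0.19],0,0.3]
  ]
}}

```text
time: 21.02
tool_pos: [0.5697, 0.0568, 0.2088]
ee_rot: [-3.141, 0.0, 1.655]
wrist_force: [-1.2, 0.2, 0.3]
width: 0.0329
finger_force: 0.0
```

```bash
cat > f.py <<'E'
from h import *
s=snap("wrist"); save(s,"w_f.png"); P=cloud(s)
m=(P[...,2]>.026)&(P[...,2]<.036)&(abs(P[...,0]-.571)<.1)&(P[...,1]<.12)&(P[...,1]>-.03)
n_,l,st,c=cv2.connectedComponentsWithStats(m.astype(np.uint8)); k=1+st[1:,4].argmax(); g=P[l==k]
r=cv2.minAreaRect(g[:,:2].astype(np.float32)); print("mould",len(g),r)
m=(P[...,2]>.055)&(P[...,2]<.069)&(P[...,1]<.02)&(P[...,1]>-.14)&(abs(P[...,0]-.584)<.15)
g=P[m]; print("housing edge",len(g),g[:,1].max()); 
xs=np.arange(.48,.67,.02); e=[(x,g[abs(g[:,0]-x)<.004][:,1].max()) for x in xs if (abs(g[:,0]-x)<.004).sum()>5]
e=np.array(e); print(np.round(e,4).tolist()); print(np.polyfit(e[:,0],e[:,1],1))
a=np.radians(4.8); d=np.array(r[0])-[.584,-.1165]; print("mould in hp frame",d@[np.cos(a),np.sin(a)],d@[-np.sin(a),np.cos(a)])
E
python3 f.py
```

```text
mould 5314 ((0.5724040269851685, 0.037216491997241974), (0.12037523835897446, 0.09102465957403183), 4.840315818786621)
housing edge 5280 0.002097891565061308
[[0.48, -0.0147], [0.5, -0.013], [0.56, -0.008], [0.58, -0.0065], [0.6, -0.0046], [0.64, -0.0012], [0.66, 0.0004]]
[ 0.08399708 -0.05502212]
mould in hp frame 0.0013073602296087964 0.15414771263735602
```

View pics/w_f.png

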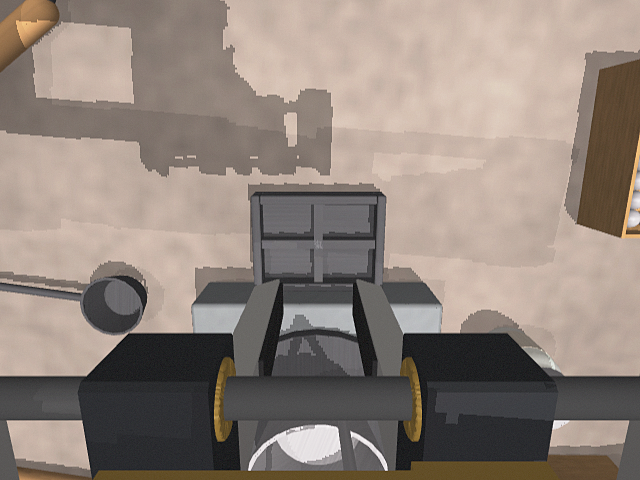

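The final wrist view shows the mould at (318,240) flush against the hot plate edge, centred within about 1.3 mm, at the same 4.8° yaw. The pot rim shows at (318,450). I'll do a last numeric check of the pot and hand in.

Run:
```python
from h import *
s=snap("side"); P=cloud(s)
m=(P[...,2]>.138)&(P[...,2]<.155)&(np.hypot(P[...,0]-.584,P[...,1]+.116)<.08)
g=P[m]; c=cv2.minEnclosingCircle(g[:,:2].astype(np.float32)); print("rim",len(g),c)
if len(g)>30 and np.hypot(c[0][0]-.584,c[0][1]+.1165)<.012: print(robot.close_job())
```

```text
rim 233 ((0.5862442255020142, -0.11909448355436325), 0.06084858626127243)
the job is handed in; nothing more can be done
None
```

The job is handed in at about 21 s: the pot stands upright on the hot plate, within about 3 mm of its centre, and the mould lies flush against the middle of the plate's left side, about 1 mm off-centre.

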